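# Lock the domed stake into the bench mount

## Robot

A 6-joint arm with a two-finger parallel gripper is mounted at the origin on the work surface. World frame = base frame: x ahead of the robot, y to its left, z up, the work surface at z = 0. Lengths are in m, angles in degrees, forces in N, time in s.
With the tool pointing down it reaches from about 0.25 to 0.725 m from the base axis. Payload 9.7 kg.
Tool frame: the origin (TCP) lies between the finger pads, 19 mm behind the fingertips; this is the grasp point; z points along the fingers, y is the line along which they close (so a half turn about z gives the same grasp; the last joint's range is limited). The gripper opens to 85 mm and grips with 20 to 120 N. Pads are 22 mm wide; open, the fingers measure 114 mm over their backs; the gripper's body (76 mm by 85 mm) begins 54 mm behind the grasp point. The pads swing forward as they close: fully open they stand 13 mm farther back than shut.
Start: joints at [67.38, 4.979, 10.078, 95.1, 0, 90], TCP at [0.212, 0.508, 0.25] pointing down, gripper open.
Joint ranges: [-179.16, 179.16], [-48.56, 103.87], [-65.8, 70.77], [-126.05, 130.52], [-82.76, 87.17], [-180, 180]. Speed limits (degrees/s): [127.2, 127.2, 147.25, 180, 180, 180].

## Interface

Orientations are given as [roll, pitch, yaw] about the fixed x, y, z axes, in that order (R = Rz(yaw) Ry(pitch) Rx(roll)).
In Python, from workcell import bot gives the robot as it stands. The module is installed in compiled form; this text tells all that it offers.
- The arm moves only by the tool carry_out, never from a script. Its arguments are lists of equal length, an entry for each row: "linear": the shift along the world's x, y, z normalised to -1 to 1, where 1 is 2 cm, a list of three; "rotation": the turn, a rotation vector about the world's x, y, z normalised to -1 to 1, where 1 is 8 degrees, a list of three; "grip": the closure, from -1 (fully open) to 1 (shut). In form: {"linear": [[tx, ty, tz], ...], "rotation": [[rx, ry, rz], ...], "grip": [grip, ...]}. A call has 1 to 12 rows; each row shifts and turns the commanded pose from where the row before left it; what a row does not reach is not made up. A row lasts 1/10 s, in which the tool goes at most 50 mm and 8.59 degrees, less where a joint would pass 70% of its speed; a pose out of reach is approached as far as the arm can. A call with a number of a shift or a turn outside -1 to 1 is refused whole. A call with a gripper value outside its range is refused whole. The fingers move at their own pace and stop on an object; "grip_force" is the grip in N (left out, the last holds). Time passes only in rows, so rows that do not move let the fingers close. It gives the time, the measured TCP pose, the force, the opening and the grip force at its end, in the units of the state.
- bot.get_obs(): the state, without advancing time (a new reading comes with each control period).
- bot.camera(name): name is "side" or "top"; returns the picture (400x640x3 uint8, blue, green, red); there is no depth.
- bot.camera_model(name): a dict with "fx", "fy", "cx", "cy" (pixels), "camera_from_world" (4x4, takes a point from world to camera coordinates). Camera axes: x right, y up, looking along -z (the intrinsics and any distortion apply to the point x, -y, -z); pixel columns grow to the right and rows downward; lengths in m; the calibration is good to about 2 mm. A picture is of the moment at which its call begins. camera_model takes no time and is no camera call.
- bot.job_done(): hands the job in; it is judged then, once.
The state is a dict: "time": time; "q": joint angles; "qd": joint speeds; "joint_efforts": joint torques, N m; "ee_pos": TCP position; "tcp_rot": TCP orientation; "wrist_force": force on the tool from outside, world axes, zero at the start; "torque": the same for the moment, N m; "opening": finger opening in m; "grasp_force": force on a finger pad.
Only numpy, scipy, OpenCV 4.12 (cv2) and the standard library are available. Lean on these libraries where they do the work, as an engineer would, in place of code of your own. Each camera call takes 0.05 s, during which the arm holds its last target. There are 200 camera calls.

## Task

Set up the jeweller's bench for doming: take the stake with the round brass dome head and pass its T-shaped foot down through the slot of the green and steel bench mount, until its collar is at the plate; then give it a quarter turn so that the foot lies crosswise under the plate and holds, and let go, leaving it upright with its collar resting on the plate. Leave the other two stakes standing where they are.

Things in the scene. Friction and masses are not known exactly. Their poses are not given: they have to be found in the camera images.
- stake_dome: Stake to fit, loose, 0.26 kg, upright; mm above its underside: dark T foot 54 (x) x 20 (y), 0-10; round shank dia 18, 10-26; aluminium collar disc dia 50, 26-32; teal grip block 50 (x) x 18 (y), 32-64, parallel to the foot; brass dome head dia 28, 64-83. Grip across the block's 18 mm from above, TCP at about 56. Origin: centre of the foot's underside; x along the foot, z up; half turn alike.
- stake_flat: Bystander, leave alone: a loose upright stake of the same build as the domed one (same foot, shank, collar, teal block, origin and axes), but its head is a square flat steel block 28 x 28 mm, top at 78 mm.
- stake_cone: Bystander, leave alone: a loose upright stake of the same build as the domed one (same foot, shank, collar, teal block, origin and axes), but its head is a pointed white cone 26 mm across, top at 99 mm.
- mount: Fixed bridge 130 (x) x 120 (y) mm: steel plate 8 thick, top 45 above the bench, on two green side walls. Slot through the plate's middle, 68 (x) x 30 (y); hollow below, 96 wide, 37 high, so a foot turns freely. Origin: on the bench below the slot's centre; x along the slot, z up. With its collar on the plate a stake's foot underside is 19 above the bench, 8 mm play between foot and plate.
Mind the look-alikes: they are no part of the job. What is shaped like the stake_dome but orange or pink is not meant.

How it is judged:
By the outcome, as a careful person would: the job done as asked, in the order asked, and still so for the second after the job is handed in, with the robot touching nothing.
It also fails if it takes over 40 s, if anything falls off the work surface, if the arm or the gripper's body presses on something with over 40 N, if the wrist force passes 120 N, or if a joint passes its speed limit or range.

## Working session

There is one attempt and no reset: what is moved stays moved. The work goes in short steps, Python scripts to look and compute and a tool call to move; the robot and the scene stay as the last step left them, time stands still between calls to the robot, and variables do not carry over. Pictures are saved under pics/ and viewed, at most 10 in all, crops included, and the job is handed in when it is done.

Besides the shell and the picture viewer there is one more tool, called after "Request:" as name(argument=value, ...), one argument or row to a line, values as JSON. carry_out: Moves the arm, as the interface text tells. Its arguments: {"type":"object","properties":{"linear":{"type":"array","items":{"type":"array","items":{"type":"number"}}},"rotation":{"type":"array","items":{"type":"array","items":{"type":"number"}}},"grip":{"type":"array","items":{"type":"number"}},"grip_force":{"type":"number"}},"required":["linear","rotation","grip"]}

```bash
mkdir -p pics
python3 - <<'E'
from workcell import bot
import cv2,numpy as np
for n in("top","side"):
    cv2.imwrite(f"pics/{n}0.png",bot.camera(n)); m=bot.camera_model(n); print(n,{k:(np.round(v,4).tolist() if k=="camera_from_world" else v) for k,v in m.items()})
o=bot.get_obs();print(o['time'],o['ee_pos'],o['tcp_rot'],o['opening'])
E
```

```text
top {'fx': 444.64464443158965, 'fy': 444.64464443158965, 'cx': 319.0435952940368, 'cy': 192.1993058783931, 'camera_from_world': [[-0.0112, -0.9993, -0.0371, 0.0767], [0.9896, -0.0164, 0.143, -0.5651], [-0.1435, -0.0351, 0.989, -0.774], [0.0, 0.0, 0.0, 1.0]]}
side {'fx': 519.750183663801, 'fy': 519.750183663801, 'cx': 324.1141555925147, 'cy': 198.10019987227716, 'camera_from_world': [[0.7881, -0.6155, -0.0054, -0.4207], [0.4424, 0.5602, 0.7003, -0.3094], [-0.428, -0.5543, 0.7138, -0.7625], [0.0, 0.0, 0.0, 1.0]]}
0.1 [0.21147422 0.50754087 0.24937547] [-1.79935146e+02  1.22810339e-03  1.57381289e+02] 0.08547680625250535
```

View pics/top0.png

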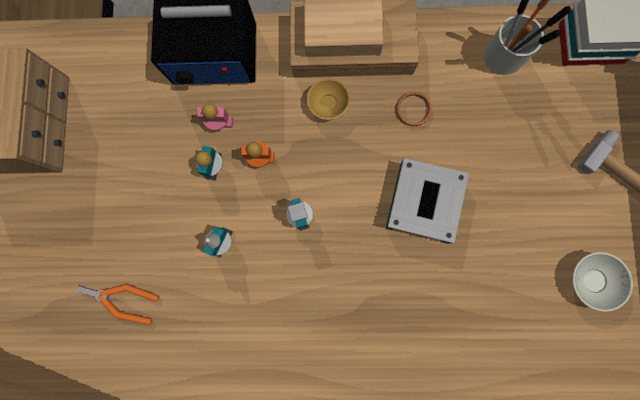

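View pics/side0.png

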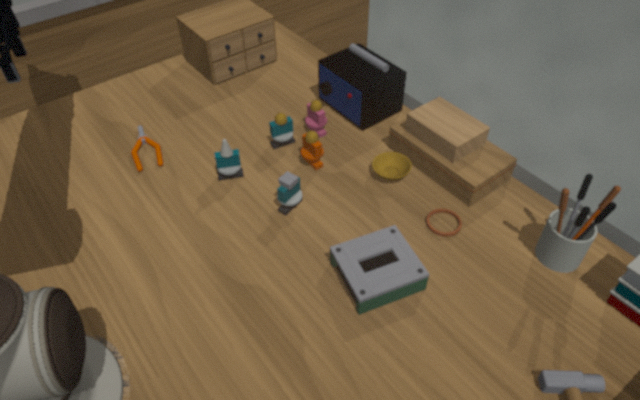

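The top view shows three teal stakes: brass dome at (208,162), flat at (299,212) and cone at (216,241). The orange (257,153) and pink (213,116) decoys are also there. Only the teal stake with the brass ball fits the description; in the side view it is at (282,127). The mount slot is at (428,200) in the top view.

```bash
cat > h.py <<'E'
from workcell import bot
import cv2,numpy as np
def ray(n,u,v):
    m=bot.camera_model(n);T=np.array(m["camera_from_world"]);R=T[:3,:3]
    d=R.T@np.array([(u-m["cx"])/m["fx"],-(v-m["cy"])/m["fy"],-1]);return -R.T@T[:3,3],d
def onz(n,u,v,z):
    c,d=ray(n,u,v);return c+d*(z-c[2])/d[2]
def tri(a,b):
    (c,d),(e,f)=ray("top",*a),ray("side",*b)
    s=np.linalg.lstsq(np.stack([d,-f],1),e-c,rcond=None)[0];p,q=c+s[0]*d,e+s[1]*f
    return (p+q)/2,np.linalg.norm(p-q)
def px(n,p):
    m=bot.camera_model(n);c=(np.array(m["camera_from_world"])@np.r_[p,1])[:3]
    return m["cx"]-m["fx"]*c[0]/c[2],m["cy"]+m["fy"]*c[1]/c[2]
E
python3 - <<'E'
from h import *
t=cv2.imread("pics/top0.png");s=cv2.imread("pics/side0.png")
def sub(im,x,y,w,h):return im[y:y+h,x:x+w]
def blob(im,x,y,w,h,lo,hi):
    m=cv2.inRange(cv2.cvtColor(sub(im,x,y,w,h),cv2.COLOR_BGR2HSV),lo,hi)
    n,l,st,c=cv2.connectedComponentsWithStats(m);i=1+np.argmax(st[1:,4])
    cs=cv2.findContours((l==i).astype(np.uint8),0,1)[0]
    cc=max(cs,key=cv2.contourArea)+np.array([x,y]);return c[i]+[x,y],st[i],cc
br=((15,110,60),(30,255,255));te=((80,90,30),(100,255,255))
a=blob(t,190,140,40,45,*br);b=blob(s,265,105,35,28,*br)
print("brass",a[0],a[1],b[0],b[1],tri(a[0],b[0]),onz("top",*a[0],.074),onz("side",*b[0],.074))
for n,im,bx in(("top",t,(190,140,40,45)),("side",s,(262,105,40,45))):
    c=blob(im,*bx,*te);print(n,"teal",c[0],c[1],cv2.minAreaRect(c[2]))
# slot & plate
for n,im,bx in(("top",t,(405,170,45,60)),("side",s,(350,240,60,40))):
    c=blob(im,*bx,(0,0,0),(180,255,70));hull=cv2.convexHull(c[2]);ap=cv2.approxPolyDP(hull,3,True)[:,0]
    print(n,"slot",c[1],ap.tolist(),[onz(n,*p,.045).round(4).tolist() for p in ap])
g=cv2.cvtColor(t,cv2.COLOR_BGR2HSV)
c=blob(t,375,145,110,110,(0,0,110),(180,50,255));r=cv2.minAreaRect(c[2]);print("plate",r,onz("top",*r[0],.045),[onz("top",*p,.045).round(4).tolist() for p in cv2.boxPoints(r)])
A=cv2.resize(sub(t,180,135,60,60),None,fx=6.5,fy=6.5,interpolation=cv2.INTER_CUBIC);B=cv2.resize(sub(s,252,100,60,60),None,fx=6.5,fy=6.5,interpolation=cv2.INTER_CUBIC)
cv2.imwrite("pics/crop1.png",np.hstack([A,B]))
E
```

```text
brass [209.22241836 161.4086496 ] [   0    0   40   45 1133] [282.24052718 114.91433278] [  0   0  35  28 607] (array([0.61836326, 0.25646418, 0.0968154 ]), np.float64(0.006334544023338496)) [0.62064856 0.26461628 0.074     ] [0.6377206  0.28135609 0.074     ]
top teal [206.85520362 162.07692308] [  7   6  19  31 221] ((205.9503631591797, 160.72833251953125), (13.97787094116211, 28.5505428314209), 12.26477336883545)
side teal [280.98095238 127.6047619 ] [  8  12  22  19 210] ((281.253173828125, 126.16082763671875), (13.769716262817383, 22.178272247314453), 73.61045837402344)
top slot [ 12  11  23  38 567] [[425, 181], [439, 184], [432, 218], [417, 215]] [[0.5831, -0.1243, 0.045], [0.5771, -0.1493, 0.045], [0.5155, -0.1338, 0.045], [0.5213, -0.1072, 0.045]]
side slot [ 10  11  38  21 391] [[397, 259], [366, 271], [360, 263], [389, 251]] [[0.578, -0.1479, 0.045], [0.5193, -0.134, 0.045], [0.5224, -0.115, 0.045], [0.5792, -0.1265, 0.045]]
plate ((428.58837890625, 200.11099243164062), (68.12632751464844, 71.76092529296875), 12.804265975952148) [ 0.54795128 -0.12917763  0.045     ] [[0.4994, -0.0535, 0.045], [0.6274, -0.0868, 0.045], [0.597, -0.2057, 0.045], [0.471, -0.1702, 0.045]]
```

View pics/crop1.png

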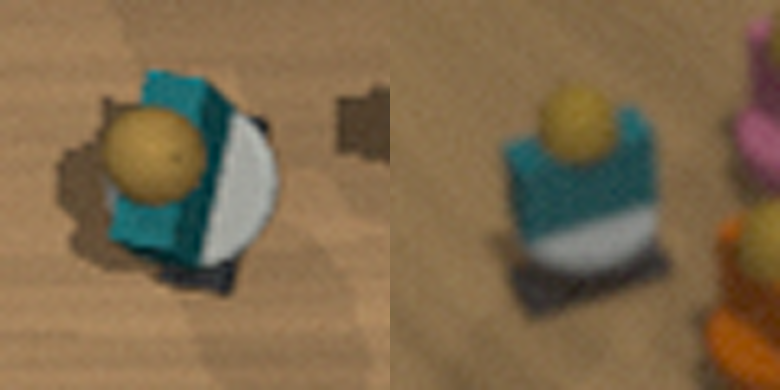

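The crop confirms a brass ball on a teal block. It sits at about (203.4,158.4) in the top view and (280.3,118.5) in the side view. The block's top face is the brighter teal in the top view.

Run:
```python
from h import *
p,e=tri((203.4,158.4),(280.3,118.5));print("dome",p.round(4),e,onz("top",203.4,158.4,.073),onz("side",280.3,118.5,.073))
f=lambda n,x,y,ox,oy,z:onz(n,(x+.5)/6.5-.5+ox,(y+.5)/6.5-.5+oy,z)[:2]
ang=lambda d:np.degrees(np.arctan2(d[1],d[0]))
T=[f("top",x,y,180,135,.064) for x,y in((148,70),(206,81),(178,248),(111,240))]
print(np.round(T,4),np.mean(T,0),"yaw",ang(T[0]-T[3]),ang(T[1]-T[2]),"w",np.linalg.norm(T[0]-T[1]),"l",np.linalg.norm(T[0]-T[3]))
# foot near edge in side view (z=.010 top / 0 bottom), block top edge
a=f("side",535-390,317,252,100,0);b=f("side",670-390,268,252,100,0);print("foot bottom edge",a,b,ang(b-a),np.linalg.norm(b-a))
a=f("side",505-390,147,252,100,.064);b=f("side",653-390,116,252,100,.064);print("block top edge",a,b,ang(b-a),np.linalg.norm(b-a))
# teal bright mask
t=cv2.imread("pics/top0.png");H=cv2.cvtColor(t[140:185,190:230],cv2.COLOR_BGR2HSV);m=cv2.inRange(H,(80,90,30),(100,255,255));v=H[...,2][m>0];th=cv2.threshold(v,0,255,cv2.THRESH_OTSU)[0]
mm=(m>0)&(H[...,2]>th);r=cv2.minAreaRect(np.argwhere(mm)[:,::-1].astype(np.float32));r=((r[0][0]+190,r[0][1]+140),r[1],r[2]);P=[onz("top",*q,.064)[:2] for q in cv2.boxPoints(r)]
print(th,r,np.round(P,4).tolist(),np.mean(P,0),[ang(P[(i+1)%4]-P[i]) for i in range(4)])
print("flat/cone approx",onz("top",299,212,.078),onz("top",213,240,.09),"orange",onz("top",255,150,.073))
```

```text
dome [0.6274 0.2754 0.0724] 0.0015499008242415991 [0.62661151 0.27564064 0.073     ] [0.62772425 0.27446073 0.073     ]
[[0.6531 0.281 ]
 [0.6496 0.2644]
 [0.602  0.2711]
 [0.6046 0.2901]] [0.62733325 0.2766506 ] yaw -10.663355719417993 -8.061886160960901 w 0.016947553164900323 l 0.049418230759330446
foot bottom edge [0.60481134 0.27515603] [0.65723261 0.26775606] -8.034976993770222 0.05294100212980785
block top edge [0.60759777 0.28875606] [0.65667431 0.27184343] -19.01483996536922 0.051908994421375004
83.0 ((206.17167282104492, 159.77896881103516), (13.572962760925293, 26.636362075805664), 13.392498016357422) [[0.6052, 0.2904], [0.6533, 0.2804], [0.6469, 0.2559], [0.599, 0.2661]] [0.6261036  0.27319189] [np.float64(-11.787361724701475), np.float64(-104.61864637262696), np.float64(167.97496422553786), np.float64(75.62366227611575)]
flat/cone approx [0.5265477  0.10298783 0.078     ] [0.47932544 0.25006855 0.09      ] orange [0.64023982 0.18222266 0.073     ]
```

The dome stake is at (0.627, 0.2755) with yaw about -10.5°, and the dome height checks out (72 mm triangulated). The mount is at (0.549, -0.1295) with yaw about -14.5°. I'll move in high.

Request:
carry_out(
  linear=[
    [0.9, -0.5, 0],
    [0.9, -0.5, 0],
    [0.9, -0.5, 0],
    [0.9, -0.5, 0],
    [0.9, -0.5, 0],
    [0.9, -0.5, 0],
    [0.9, -0.5, 0],
    [0.9, -0.5, 0],
    [0.9, -0.5, 0],
    [0.9, -0.5, 0],
    [0.9, -0.5, 0],
    [0.9, -0.5, 0],
  ],
  rotation=[
    [0, 0, 0.5],
    [0, 0, 0.5],
    [0, 0, 0.5],
    [0, 0, 0],
    [0, 0, 0],
    [0, 0, 0],
    [0, 0, 0],
    [0, 0, 0],
    [0, 0, 0],
    [0, 0, 0],
    [0, 0, 0],
    [0, 0, 0],
  ],
  grip=[0, 0, 0, 0, 0, 0, 0, 0, 0, 0, 0, 0],
  grip_force=50,
)

```text
time: 1.3
ee_pos: [0.4282, 0.3871, 0.2495]
tcp_rot: [-180.0, -0.0, 169.4]
wrist_force: [-1.4, -0.7, -0.1]
opening: 0.0428
grasp_force: 0.0
```

```bash
python3 -c "
from h import *
o=bot.get_obs();print(o['q'],o['ee_pos'],o['tcp_rot'],o['opening'],o['wrist_force'])"
```

```text
[ 4.21176056e+01  8.83235606e+00  1.42605729e+01  9.54737877e+01
 -4.04738969e-04  5.27379980e+01] [0.42817723 0.38712433 0.24953437] [-1.79963486e+02 -2.72692324e-02  1.69379599e+02] 0.042830346333394435 [-1.43377487 -0.66508709 -0.12633138]
```

Request:
carry_out(
  linear=[
    [0.9, -0.507, -0.4],
    [0.9, -0.507, -0.4],
    [0.9, -0.507, -0.4],
    [0.9, -0.507, -0.4],
    [0.9, -0.507, -0.4],
    [0.9, -0.507, -0.4],
    [0.9, -0.507, -0.4],
    [0.9, -0.507, -0.4],
    [0.9, -0.507, -0.4],
    [0.9, -0.507, -0.4],
    [0.94, -0.507, -0.4],
    [0, 0, 0],
  ],
  rotation=[
    [0, 0, 0],
    [0, 0, 0],
    [0, 0, 0],
    [0, 0, 0],
    [0, 0, 0],
    [0, 0, 0],
    [0, 0, 0],
    [0, 0, 0],
    [0, 0, 0],
    [0, 0, 0],
    [0, 0, 0],
    [0, 0, 0],
  ],
  grip=[0, 0, 0, 0, 0, 0, 0, 0, 0, 0, 0, 0],
)

```text
time: 2.5
ee_pos: [0.6283, 0.2741, 0.1595]
tcp_rot: [-179.9, -0.1, 169.3]
wrist_force: [-1.1, 0.3, 0.1]
opening: 0.0429
grasp_force: 0.0
```

Run:
```python
from h import *
o=bot.get_obs();print(o['q'],o['ee_pos'],o['tcp_rot'])
p=o['ee_pos'];print("px tcp",px("top",p),px("side",p))
a=bot.camera("top")[120:220,150:280];b=bot.camera("side")[40:170,210:340]
cv2.imwrite("pics/pre.png",np.hstack([cv2.resize(a,(390,300)),cv2.resize(b,(300,300))]))
```

```text
[ 2.35797980e+01  2.34133481e+01  2.21473129e+01  8.88632214e+01
 -2.60218670e-02  3.43268710e+01] [0.62829006 0.27409744 0.15953938] [-1.79905621e+02 -9.20703732e-02  1.69252881e+02]
px tcp (np.float64(188.56182288920323), np.float64(145.6360733215771)) (np.float64(277.8669623591088), np.float64(84.42847010386134))
```

View pics/pre.png

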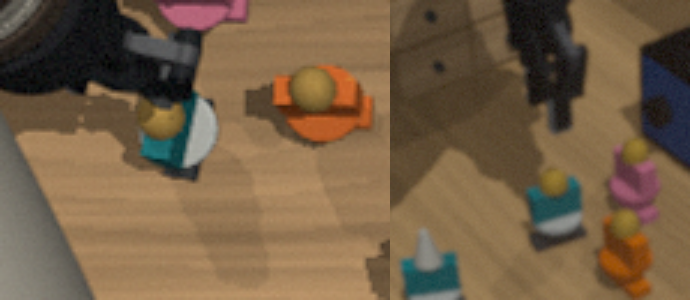

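The gripper stands above the brass-domed stake (crop pixel 160,118 in the top view), clear of the orange decoy. Descending to grasp height.

Request:
carry_out(
  linear=[
    [0, 0.05, -0.7],
    [-0.05, 0, -0.7],
    [0, 0, -0.7],
    [0, 0, -0.7],
    [0, 0, -0.7],
    [0, 0, -0.7],
    [0, 0, -0.5],
    [0, 0, -0.35],
    [0, 0, 0],
  ],
  rotation=[
    [0, 0, 0],
    [0, 0, 0],
    [0, 0, 0],
    [0, 0, 0],
    [0, 0, 0],
    [0, 0, 0],
    [0, 0, 0],
    [0, 0, 0],
    [0, 0, 0],
  ],
  grip=[0, 0, 0, 0, 0, 0, 0, 0, 0],
)

```text
time: 3.5
ee_pos: [0.6249, 0.2769, 0.0598]
tcp_rot: [-179.9, -0.1, 169.4]
wrist_force: [-0.1, 0.3, 0.2]
opening: 0.043
grasp_force: 0.0
```

Request:
carry_out(
  linear=[
    [0, 0, 0],
    [0, 0, 0],
    [0, 0, 0],
    [0, 0, 0],
    [0, 0, 0],
    [0, 0, 0],
  ],
  rotation=[
    [0, 0, 0],
    [0, 0, 0],
    [0, 0, 0],
    [0, 0, 0],
    [0, 0, 0],
    [0, 0, 0],
  ],
  grip=[0.3, 0.5, 0.7, 1, 1, 1],
  grip_force=50,
)

```text
time: 4.1
ee_pos: [0.6257, 0.2773, 0.0617]
tcp_rot: [180.0, 0.1, 169.4]
wrist_force: [0.1, 1.2, 4.9]
opening: 0.0255
grasp_force: 49.3
```

The opening is 25.5 mm where 18 mm is expected, so the pads are on the dome rather than the block. I'll open, lower and regrip.

Request:
carry_out(
  linear=[
    [0, 0, 0],
    [0, 0, 0],
    [0, 0, 0],
    [0, 0, -0.15],
    [0, 0, -0.1],
    [0, 0, 0],
  ],
  rotation=[
    [0, 0, 0],
    [0, 0, 0],
    [0, 0, 0],
    [0, 0, 0],
    [0, 0, 0],
    [0, 0, 0],
  ],
  grip=[0.1, 0.1, 0.1, 0.1, 0.1, 0.1],
)

```text
time: 4.7
ee_pos: [0.6251, 0.277, 0.0553]
tcp_rot: [-180.0, -0.0, 169.4]
wrist_force: [-0.4, 0.1, -0.2]
opening: 0.0384
grasp_force: 0.0
```

Run:
```python
from h import *
o=bot.get_obs();print(o['ee_pos'],o['tcp_rot'],o['wrist_force'],o['opening'])
a=bot.camera("top")[120:220,150:280];b=bot.camera("side")[80:150,240:310]
cv2.imwrite("pics/g1.png",np.hstack([cv2.resize(a,(390,300)),cv2.resize(b,(300,300),interpolation=2)]))
```

```text
[0.62506008 0.27703605 0.05528112] [-1.79967608e+02 -4.52406906e-02  1.69379785e+02] [-0.43400739  0.09828891 -0.21810641] 0.038386666693370756
```

View pics/g1.png

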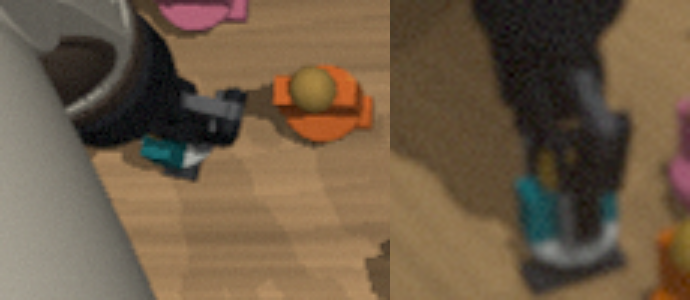

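The stake is still upright, with the near finger centred on the block (crop 572,210). Regripping lower.

Request:
carry_out(
  linear=[
    [0, 0, 0],
    [0, 0, 0],
    [0, 0, 0],
    [0, 0, 0],
    [0, 0, 0],
    [0, 0, 0],
  ],
  rotation=[
    [0, 0, 0],
    [0, 0, 0],
    [0, 0, 0],
    [0, 0, 0],
    [0, 0, 0],
    [0, 0, 0],
  ],
  grip=[0.3, 0.5, 0.7, 1, 1, 1],
  grip_force=50,
)

```text
time: 5.4
ee_pos: [0.6254, 0.2772, 0.0563]
tcp_rot: [180.0, 0.0, 169.4]
wrist_force: [-0.4, 1.0, 3.2]
opening: 0.0254
grasp_force: 48.9
```

Run:
```python
from h import *
o=bot.get_obs();print(o['ee_pos'],o['tcp_rot'],o['wrist_force'],o['torque'],o['opening'])
a=bot.camera("top")[140:190,180:245];b=bot.camera("side")[85:145,250:310]
o=bot.get_obs();print(o['opening'],o['grasp_force'],o['wrist_force'])
cv2.imwrite("pics/g2.png",np.hstack([cv2.resize(a,(390,300),interpolation=2),cv2.resize(b,(400,300),interpolation=2)]))
```

```text
[0.62542576 0.27723411 0.0562546 ] [1.79984570e+02 1.72290244e-02 1.69382709e+02] [-0.37831536  0.99919489  3.20414592] [ 0.04975016  0.07668261 -0.01713245] 0.02538380247060134
0.02520327574741004 48.96296678110957 [-1.67953585  1.35766067  3.49069396]
```

View pics/g2.png

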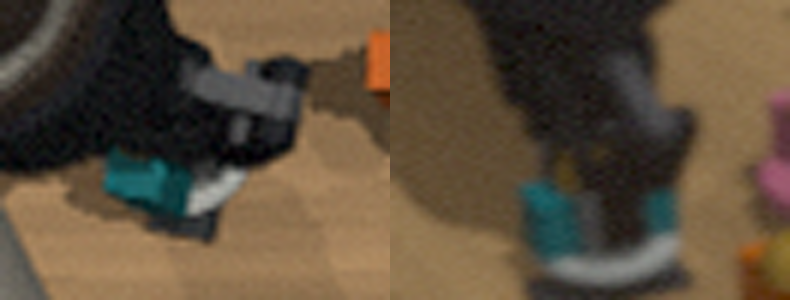

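Request:
carry_out(
  linear=[
    [0, 0, 0.2],
    [0, 0, 0.4],
    [0, 0, 0.6],
    [0, 0, 0.6],
    [0, 0, 0.6],
    [0, 0, 0.6],
    [0, 0, 0.4],
    [0, 0, 0],
  ],
  rotation=[
    [0, 0, 0],
    [0, 0, 0],
    [0, 0, 0],
    [0, 0, 0],
    [0, 0, 0],
    [0, 0, 0],
    [0, 0, 0],
    [0, 0, 0],
  ],
  grip=[1, 1, 1, 1, 1, 1, 1, 1],
)

```text
time: 6.3
ee_pos: [0.626, 0.2774, 0.1259]
tcp_rot: [179.9, 0.1, 169.4]
wrist_force: [-0.2, -0.2, -3.0]
opening: 0.0252
grasp_force: 49.2
```

Run:
```python
from h import *
o=bot.get_obs();print(o['ee_pos'],o['tcp_rot'],o['wrist_force'],o['torque'],o['opening'])
a=bot.camera("top")[125:190,170:245];b=bot.camera("side")[55:145,240:330]
cv2.imwrite("pics/g3.png",np.hstack([cv2.resize(a,(390,338),interpolation=2),cv2.resize(b,(400,338),interpolation=2)]))
```

```text
[0.62595623 0.27740952 0.12585608] [1.79922462e+02 1.18075651e-01 1.69379800e+02] [-0.23788913 -0.23287528 -3.03145818] [ 0.01584021 -0.01802272  0.00646524] 0.025189199037648515
```

View pics/g3.png

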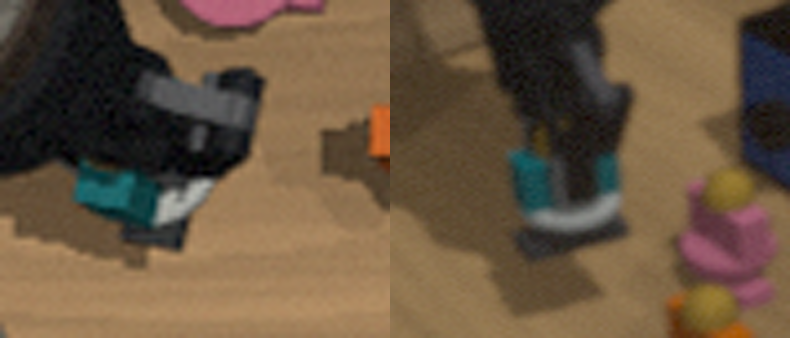

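The stake is held and hangs straight (wrist load about 3 N). Carrying it high to a point above the mount.

Request:
carry_out(
  linear=[
    [0, 0, 0.8],
    [0, 0, 0.9],
    [0, 0, 0.9],
    [-0.15, -0.4, 0.8],
    [-0.18, -0.9, 0.6],
    [-0.18, -0.9, 0.25],
    [-0.18, -0.97, 0],
    [-0.18, -0.97, 0],
    [-0.18, -0.97, 0],
    [-0.18, -0.97, 0],
    [-0.18, -0.97, 0],
    [-0.18, -0.97, 0],
  ],
  rotation=[
    [0, 0, 0],
    [0, 0, 0],
    [0, 0, 0],
    [0, 0, -0.1],
    [0, 0, -0.1],
    [0, 0, -0.1],
    [0, 0, -0.1],
    [0, 0, -0.09],
    [0, 0, 0],
    [0, 0, 0],
    [0, 0, 0],
    [0, 0, 0],
  ],
  grip=[1, 1, 1, 1, 1, 1, 1, 1, 1, 1, 1, 1],
)

```text
time: 7.6
ee_pos: [0.5931, 0.1149, 0.2089]
tcp_rot: [-180.0, -0.0, 165.4]
wrist_force: [1.2, 0.3, -2.6]
opening: 0.025
grasp_force: 49.4
```

Request:
carry_out(
  linear=[
    [-0.18, -0.97, 0],
    [-0.18, -0.97, 0],
    [-0.18, -0.97, 0],
    [-0.18, -0.97, 0],
    [-0.18, -0.97, 0],
    [-0.18, -0.97, 0],
    [-0.18, -0.97, 0],
    [-0.18, -0.97, 0],
    [-0.18, -0.97, 0],
    [-0.18, -0.97, 0],
    [-0.18, -0.97, 0],
    [-0.18, -0.97, 0],
  ],
  rotation=[
    [0, 0, 0],
    [0, 0, 0],
    [0, 0, 0],
    [0, 0, 0],
    [0, 0, 0],
    [0, 0, 0],
    [0, 0, 0],
    [0, 0, 0],
    [0, 0, 0],
    [0, 0, 0],
    [0, 0, 0],
    [0, 0, 0],
  ],
  grip=[1, 1, 1, 1, 1, 1, 1, 1, 1, 1, 1, 1],
)

```text
time: 8.8
ee_pos: [0.5497, -0.1175, 0.209]
tcp_rot: [-180.0, 0.0, 165.5]
wrist_force: [-0.1, -0.5, -2.3]
opening: 0.0253
grasp_force: 49.4
```

Request:
carry_out(
  linear=[
    [-0.13, -0.3, -0.5],
    [0, -0.28, -0.8],
    [0, 0, -0.8],
    [0, 0, -0.8],
    [0, 0, -0.8],
    [0, 0, -0.5],
    [0, 0, 0],
    [0, 0, 0],
  ],
  rotation=[
    [0, 0, 0],
    [0, 0, 0],
    [0, 0, 0],
    [0, 0, 0],
    [0, 0, 0],
    [0, 0, 0],
    [0, 0, 0],
    [0, 0, 0],
  ],
  grip=[1, 1, 1, 1, 1, 1, 1, 1],
)

```text
time: 9.6
ee_pos: [0.5477, -0.1276, 0.1252]
tcp_rot: [180.0, 0.0, 165.5]
wrist_force: [0.1, 0.2, -3.7]
opening: 0.0253
grasp_force: 49.5
```

Run:
```python
from h import *
o=bot.get_obs();print(o['ee_pos'],o['tcp_rot'],o['wrist_force'],o['opening'],o['q'][5])
T=bot.camera("top");S=bot.camera("side");cv2.imwrite("pics/T4full.png",T);cv2.imwrite("pics/S4full.png",S)
a=T[145:245,370:480];b=S[190:300,325:435]
cv2.imwrite("pics/m1.png",np.hstack([cv2.resize(a,(396,360),interpolation=2),cv2.resize(b,(396,360),interpolation=2)]))
```

```text
[ 0.54768626 -0.12763141  0.12524923] [1.79996210e+02 6.51731914e-03 1.65464757e+02] [ 0.11052636  0.22703122 -3.72496686] 0.02528139439608605 1.4155804194759614
```

View pics/m1.png

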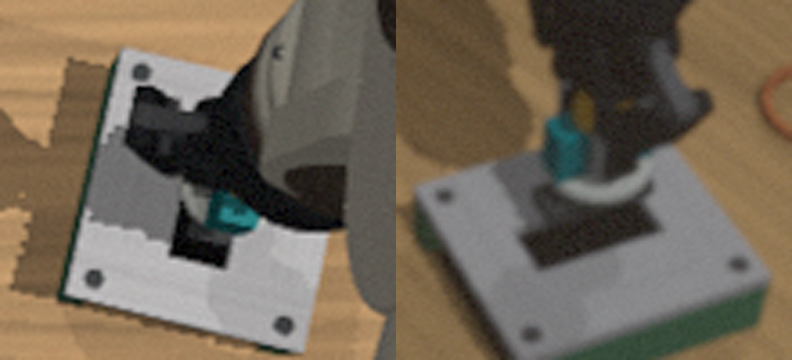

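The stake's foot hovers above the slot. The collar centre is at about (603,190) in the side crop, and the screws are visible for centring the plate.

Run:
```python
from h import *
k=3.6;t=lambda x,y:(370+(x+.5)/k-.5,145+(y+.5)/k-.5);s=lambda x,y:(325+(x-396+.5)/k-.5,190+(y+.5)/k-.5)
ang=lambda d:np.degrees(np.arctan2(d[1],d[0]))
A=[onz("top",*t(*p),.045)[:2] for p in((141,72),(94,278),(283,325))];B=[onz("side",*s(*p),.045)[:2] for p in((445,196),(531,334),(738,264))]
print("top ctr",(A[0]+A[2])/2,"yaw",ang(A[0]-A[1]),ang(A[1]-A[2])-90,"side ctr",(B[0]+B[2])/2,ang(B[2]-B[1]),ang(B[0]-B[1])-90,np.round(A,4).tolist(),np.round(B,4).tolist())
# collar extents at expected heights: silhouettes of ellipse in side view
o=bot.get_obs();z=o['ee_pos'][2]-.056
for c in((.5477,-.1276),(.5498,-.1282)):
    P=[px("side",(c[0]+.025*np.cos(a),c[1]+.025*np.sin(a),z+h)) for a in np.arange(0,6.28,.05) for h in(.026,.032)]
    P=(np.array(P)-[325,190])*k+[396,0];print(c,"pred collar x",P[:,0].min(),P[:,0].max(),"ymax",P[:,1].max())
S=cv2.imread("pics/S4full.png");m=cv2.inRange(cv2.cvtColor(S,cv2.COLOR_BGR2HSV),(80,90,30),(100,255,255))
Y,X=np.nonzero(m[190:300,325:435]);print("teal crop x",X.min()*k+396,(X.max()+1)*k+396)
for c in((.5477,-.1276),(.5498,-.1282)):
    r=np.radians(-14.5);u=np.array([np.cos(r),np.sin(r)]);v=np.array([-u[1],u[0]])
    P=[(np.array(px("side",[*(np.array(c)+a*.025*u+b*.009*v),z+h]))-[325,190])*k+[396,0] for a in(-1,1) for b in(-1,1) for h in(.032,.064)];P=np.array(P);print("pred block x",P[:,0].min(),P[:,0].max())
```

```text
top ctr [ 0.54939483 -0.12867786] yaw -14.753215725259846 -14.929311971573085 side ctr [ 0.56098495 -0.11876527] -16.356992757205827 -13.129950503893966 [[0.6139, -0.0963], [0.5095, -0.0688], [0.4848, -0.1611]] [[0.5194, -0.0595], [0.4989, -0.1476], [0.6025, -0.178]]
(0.5477, -0.1276) pred collar x 532.2291869317887 642.810092843945 ymax 227.84793466968307
(0.5498, -0.1282) pred collar x 536.5468558053042 647.0863485075652 ymax 226.39451094760315
teal crop x 547.2 586.8
pred block x 529.7854910384008 652.1051055514158
pred block x 534.1356434675082 656.4799838744776
```

Run:
```python
from h import *
kx,ky=3.6,360/110;s=lambda x,y:(325+(x-396+.5)/kx-.5,190+(y+.5)/ky-.5)
B=[onz("side",*s(*p),.045)[:2] for p in((445,196),(531,334),(738,264))];print("side ctr",(B[0]+B[2])/2)
S=cv2.imread("pics/S4full.png");T=cv2.imread("pics/T4full.png")
o=bot.get_obs();z=o['ee_pos'][2]-.056
hs=cv2.cvtColor(S,cv2.COLOR_BGR2HSV);print("V rows");
for r in range(236,258,2):print(r,S[r,362:402].max(1).tolist())
m=cv2.inRange(hs,(80,90,30),(100,255,255))[200:260,350:410];Y,X=np.nonzero(m);print("teal side px",X.min()+350,Y.min()+200,X.max()+350,Y.max()+200)
m=cv2.inRange(cv2.cvtColor(T,cv2.COLOR_BGR2HSV),(80,90,30),(100,255,255))[150:250,400:460];Y,X=np.nonzero(m);print("teal top px",X.min()+400,Y.min()+150,X.max()+400,Y.max()+150)
for c in((.5477,-.1276),(.5498,-.1282)):
  r=np.radians(-14.5);u=np.array([np.cos(r),np.sin(r)]);v=np.array([-u[1],u[0]])
  for n in("top","side"):
    for h in(.032,.064): print(n,h,c,[np.round(px(n,[*(np.array(c)+a*.025*u+b*.009*v),z+h]),1).tolist() for a,b in((-1,-1),(-1,1),(1,1),(1,-1))])
```

```text
side ctr [ 0.55154313 -0.12904422]
V rows
236 [105, 102, 91, 70, 62, 57, 59, 60, 71, 78, 81, 83, 82, 72, 69, 59, 55, 60, 66, 71, 66, 53, 45, 41, 40, 42, 38, 35, 41, 42, 46, 57, 66, 82, 102, 121, 132, 134, 138, 138]
238 [93, 92, 85, 72, 63, 55, 60, 57, 72, 79, 80, 81, 80, 77, 72, 64, 58, 56, 68, 70, 66, 52, 45, 38, 41, 32, 41, 38, 42, 52, 85, 109, 126, 127, 135, 136, 139, 137, 142, 139]
240 [88, 93, 85, 76, 73, 59, 51, 65, 74, 82, 80, 86, 81, 75, 69, 60, 60, 64, 73, 70, 63, 49, 44, 45, 40, 39, 43, 35, 46, 65, 108, 137, 148, 146, 142, 139, 136, 138, 135, 139]
242 [89, 93, 95, 85, 80, 66, 66, 64, 77, 78, 85, 77, 77, 64, 65, 62, 61, 65, 69, 66, 61, 45, 42, 44, 43, 45, 53, 62, 77, 106, 133, 146, 146, 141, 133, 136, 136, 137, 134, 137]
244 [93, 96, 91, 86, 84, 77, 74, 77, 77, 88, 94, 95, 91, 89, 85, 88, 86, 81, 76, 75, 67, 56, 54, 63, 79, 101, 117, 127, 141, 148, 150, 142, 130, 120, 122, 135, 136, 139, 135, 140]
246 [86, 86, 78, 72, 64, 59, 62, 81, 100, 113, 131, 137, 140, 140, 131, 124, 115, 111, 108, 104, 108, 108, 109, 129, 139, 145, 143, 145, 149, 144, 137, 115, 95, 78, 104, 124, 138, 
[... 1010 characters left out ...]
26.3, 209.2], [432.4, 180.5], [443.0, 183.0]]
top 0.064 (0.5477, -0.1276) [[441.4, 209.7], [430.3, 207.1], [436.7, 177.2], [447.7, 179.8]]
side 0.032 (0.5477, -0.1276) [[367.1, 247.7], [362.2, 239.9], [389.1, 230.6], [394.3, 238.2]]
side 0.064 (0.5477, -0.1276) [[368.2, 234.9], [363.1, 227.0], [390.7, 217.6], [396.1, 225.2]]
top 0.032 (0.5498, -0.1282) [[437.2, 210.4], [426.6, 207.9], [432.7, 179.3], [443.3, 181.8]]
top 0.064 (0.5498, -0.1282) [[441.7, 208.4], [430.6, 205.7], [437.0, 175.9], [448.0, 178.5]]
side 0.032 (0.5498, -0.1282) [[368.3, 247.3], [363.4, 239.5], [390.2, 230.2], [395.5, 237.8]]
side 0.064 (0.5498, -0.1282) [[369.5, 234.5], [364.3, 226.6], [391.9, 217.2], [397.4, 224.9]]
```

The measured offset says the stake sits about 4 mm from the TCP along +foot. I'll correct by 2 mm and lower it into the slot, whose margins are 7 and 5 mm.

Request:
carry_out(
  linear=[
    [-0.1, -0.03, 0],
    [0, 0, -0.3],
    [0, 0, -0.3],
    [0, 0, -0.3],
    [0, 0, -0.3],
    [0, 0, -0.3],
    [0, 0, -0.3],
    [0, 0, -0.1],
    [0, 0, 0],
  ],
  rotation=[
    [0, 0, 0],
    [0, 0, 0],
    [0, 0, 0],
    [0, 0, 0],
    [0, 0, 0],
    [0, 0, 0],
    [0, 0, 0],
    [0, 0, 0],
    [0, 0, 0],
  ],
  grip=[1, 1, 1, 1, 1, 1, 1, 1, 1],
)

```text
time: 10.6
ee_pos: [0.5456, -0.1282, 0.0866]
tcp_rot: [-180.0, -0.0, 165.5]
wrist_force: [0.9, 0.5, -2.3]
opening: 0.0252
grasp_force: 49.5
```

Request:
carry_out(
  linear=[
    [0, 0, -0.15],
    [0, 0, -0.15],
    [0, 0, -0.1],
    [0, 0, -0.05],
    [0, 0, 0],
  ],
  rotation=[
    [0, 0, 0],
    [0, 0, 0],
    [0, 0, 0],
    [0, 0, 0],
    [0, 0, 0],
  ],
  grip=[1, 1, 1, 1, 1],
)

```text
time: 11.1
ee_pos: [0.5457, -0.1282, 0.0778]
tcp_rot: [180.0, -0.0, 165.5]
wrist_force: [-0.3, -0.1, -2.8]
opening: 0.0254
grasp_force: 49.5
```

Request:
carry_out(
  linear=[
    [0, 0, -0.05],
    [0, 0, -0.05],
    [0, 0, 0],
  ],
  rotation=[
    [0, 0, 0],
    [0, 0, 0],
    [0, 0, 0],
  ],
  grip=[1, 1, 1],
)

```text
time: 11.4
ee_pos: [0.5457, -0.1283, 0.0759]
tcp_rot: [-180.0, -0.0, 165.5]
wrist_force: [0.3, 0.6, -2.5]
opening: 0.0254
grasp_force: 49.5
```

Request:
carry_out(
  linear=[
    [0, 0, -0.05],
    [0, 0, 0],
  ],
  rotation=[
    [0, 0, 0],
    [0, 0, 0],
  ],
  grip=[1, 1],
)

```text
time: 11.6
ee_pos: [0.546, -0.1282, 0.0754]
tcp_rot: [180.0, 0.0, 165.5]
wrist_force: [-0.9, 1.0, 0.1]
opening: 0.0252
grasp_force: 49.7
```

Request:
carry_out(
  linear=[
    [0, 0, -0.05],
    [0, 0, 0],
  ],
  rotation=[
    [0, 0, 0],
    [0, 0, 0],
  ],
  grip=[1, 1],
)

```text
time: 11.8
ee_pos: [0.5462, -0.1282, 0.0752]
tcp_rot: [180.0, 0.1, 165.5]
wrist_force: [-2.3, 2.4, 7.0]
opening: 0.0255
grasp_force: 50.0
```

Contact came at TCP z 0.0754, so the collar is on the plate (expected 0.0753). I'll relieve the force slightly and make the quarter turn about the stake axis.

Request:
carry_out(
  linear=[
    [0, 0, 0.08],
    [0.02, -0.02, 0],
    [0.02, -0.02, 0],
    [0.02, -0.02, 0],
    [0.01, -0.02, 0],
    [0.01, -0.02, 0],
    [0.01, -0.02, 0],
    [0.01, -0.03, 0],
    [0.01, -0.03, 0],
    [0.01, -0.03, 0],
    [0.01, -0.03, 0],
    [0.01, -0.03, 0],
  ],
  rotation=[
    [0, 0, 0],
    [0, 0, 0.9],
    [0, 0, 0.9],
    [0, 0, 0.9],
    [0, 0, 0.9],
    [0, 0, 0.9],
    [0, 0, 0.9],
    [0, 0, 0.9],
    [0, 0, 0.9],
    [0, 0, 0.9],
    [0, 0, 0.9],
    [0, 0, 0.9],
  ],
  grip=[1, 1, 1, 1, 1, 1, 1, 1, 1, 1, 1, 1],
)

```text
time: 13.0
ee_pos: [0.5485, -0.1338, 0.0754]
tcp_rot: [180.0, -0.0, -115.1]
wrist_force: [-0.5, -0.8, -1.6]
opening: 0.0251
grasp_force: 49.6
```

Request:
carry_out(
  linear=[
    [0, 0, 0],
    [0, 0, 0],
    [0, 0, 0],
  ],
  rotation=[
    [0, 0, 0.9],
    [0, 0, 0.45],
    [0, 0, 0],
  ],
  grip=[1, 1, 1],
)

```text
time: 13.3
ee_pos: [0.5485, -0.1337, 0.0754]
tcp_rot: [180.0, -0.0, -104.5]
wrist_force: [-0.2, -0.3, -1.8]
opening: 0.0254
grasp_force: 49.5
```

Request:
carry_out(
  linear=[
    [0, 0, -0.04],
    [0, 0, 0],
    [0, 0, 0],
    [0, 0, 0],
    [0, 0, 0],
    [0, 0, 0],
    [0, 0, 0],
  ],
  rotation=[
    [0, 0, 0],
    [0, 0, 0],
    [0, 0, 0],
    [0, 0, 0],
    [0, 0, 0],
    [0, 0, 0],
    [0, 0, 0],
  ],
  grip=[1, 0.4, 0.3, 0.2, 0, 0, 0],
)

```text
time: 14.0
ee_pos: [0.5486, -0.1337, 0.0747]
tcp_rot: [180.0, -0.0, -104.5]
wrist_force: [-0.3, -0.1, 0.3]
opening: 0.0429
grasp_force: 0.0
```

Request:
carry_out(
  linear=[
    [0, 0, 0.2],
    [0, 0, 0.4],
    [0, 0, 0.8],
    [0, 0, 0.9],
    [0, 0, 1],
    [0, 0, 1],
    [0, 0, 1],
    [-0.5, 0, 1],
    [-1, 0, 0.5],
    [-1, 0, 0],
    [-1, 0, 0],
    [-1, 0, 0],
  ],
  rotation=[
    [0, 0, 0],
    [0, 0, 0],
    [0, 0, 0],
    [0, 0, 0],
    [0, 0, 0],
    [0, 0, 0],
    [0, 0, 0],
    [0, 0, 0],
    [0, 0, 0],
    [0, 0, 0],
    [0, 0, 0],
    [0, 0, 0],
  ],
  grip=[0, 0, 0, 0, 0, 0, 0, 0, 0, 0, 0, 0],
)

```text
time: 15.2
ee_pos: [0.4578, -0.1336, 0.2117]
tcp_rot: [-179.9, -0.0, -104.5]
wrist_force: [-0.9, 0.4, -0.5]
opening: 0.0428
grasp_force: 0.0
```

Run:
```python
from h import *
o=bot.get_obs();print(o['time'],o['ee_pos'],o['wrist_force'],o['opening'])
T=bot.camera("top");S=bot.camera("side");cv2.imwrite("pics/T5.png",T)
a=T[150:250,370:480];b=S[190:310,325:445]
cv2.imwrite("pics/fin.png",np.hstack([cv2.resize(a,(396,360),interpolation=2),cv2.resize(b,(360,360),interpolation=2)]))
```

```text
15.2 [ 0.45784022 -0.13362997  0.21167624] [-0.8921453   0.36040365 -0.52936044] 0.04280963373516671
```

View pics/fin.png

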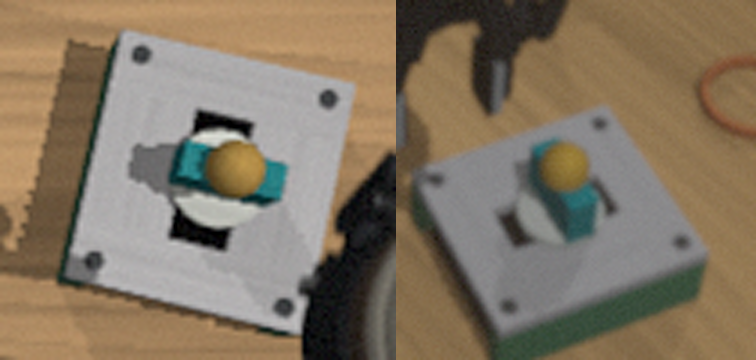

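The stake stands upright with its collar flat on the plate, centred at about (218,178) in the top crop. The block lies crosswise to the slot, and the gripper is clear.

```bash
python3 -c "
from workcell import bot
print(bot.job_done())"
```

```text
the job is handed in; nothing more can be done
None
```

The brass-domed stake is locked in the mount, upright with its collar on the plate and its foot a quarter turn across the slot. The arm is clear, I did not touch the other two stakes, and I handed the job in at about 15 s.

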